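# Wedge the rocking paint scale level

## Robot

A 6-joint arm with a two-finger parallel gripper is mounted at the origin on the work surface. World frame = base frame: x ahead of the robot, y to its left, z up, the work surface at z = 0. Lengths are in m, angles in rad, forces in N, time in s.
With the tool pointing down it reaches from about 0.375 to 0.975 m from the base axis. Payload 3.8 kg.
Tool frame: the origin (TCP) lies at the very end of the fingers, on their centre line; the grasp point (between the pads) lies 19 mm behind it; z points along the fingers, y is the direction in which the jaws open and shut (so a half turn about z gives the same grasp; the last joint's range is limited). The gripper opens to 88 mm and grips with 3 to 60 N. Pads are 18 mm wide; open, the fingers measure 123 mm over their backs; the gripper's body (75 mm by 187 mm) begins 45 mm behind the grasp point.
Start: joints at [1.179, 0.264, 1.604, -0, 1.274, -0.037], TCP at [0.234, 0.633, 0.239] pointing down, gripper open.
Joint ranges: [-2.63, 2.63], [-0.94, 2.18], [0.31, 2.57], [-1.31, 4.45], [0, 2.66], [-2.55, 2.55]. Speed limits (rad/s): [2.57, 2.57, 3.14, 3.14, 3.14, 3.14].

## Interface

Orientations are given as a rotation vector (axis times angle).
In Python, from station import env, vision gives the robot as it stands.
- The arm moves only by the shell command python3 -m pendant 'ROWS' [FORCE]. ROWS is JSON, a list of rows, each a list of 3 entries, a list of its own where there are three numbers: the opening, from 0 (shut) to 1 (fully open), then the shift along the tool's x, y, z in m, then the turn, a rotation vector about the tool's x, y, z in rad. In form: [[grip, [dx, dy, dz], [rx, ry, rz]], ...]. A call has 1 to 10 rows; each row shifts and turns the commanded pose from where the row before left it, along the tool's axes as they then stand; what a row does not reach is not made up. A row lasts 1/12 s, in which the tool goes at most 41.7 mm and 7.16 degrees, less where a joint would pass 70% of its speed; a pose out of reach is approached as far as the arm can. A call with a gripper value outside its range is refused whole. The fingers move at their own pace and stop on an object; FORCE is the grip in N (left out, the last holds). Time passes only in rows, so rows that do not move let the fingers close. It gives the time, the measured TCP pose, the force and the opening at its end, in the units of the state.
- env.get_obs(): the state, without advancing time (a new reading comes with each control period).
- vision.get_image(name): name is "scene" or "top"; returns a dict with "pixels" (420x560x3 uint8, red, green, blue), "range_z" (420x560 float32, m along the optical axis (not along the pixel's ray), 0 where there is no reading), "fovy" (degrees; the focal length in pixels is half the picture's height over the tangent of half this angle, whatever the lens; pixels are square), "cx", "cy" (the principal point, pixels), "rvec" (rotation vector, rad) and "tvec" (3), from world to camera coordinates, as OpenCV has them. Camera axes: x right, y down, z forward; pixel columns grow to the right and rows downward; lengths in m; the calibration is good to about 2 mm. A picture is of the moment at which its call begins.
- env.finish_job(): hands the job in, once; it reports no verdict.
Trained networks look in the newest picture that a camera, given by its name, has taken for a name from the list of things; names that differ only in an ending like _2 or _b are one class to them, and where a whole thing is asked for, a point or a joint stands for the part that bears it (a point fixed in the world has none). Each returns a list of dicts, best first, with "p" (0 to 1); they miss things now and then, are a little off and sometimes report something else, mostly with a low value. They report only what shows in the picture. A call takes as long as a camera call. They do not tell look-alikes from the thing itself.
- vision.find_in(target, camera): "bbox" ([left, top, right, bottom] in pixels, round what is visible of it).
The state is a dict: "clock": time; "joints": joint angles; "joint_velocities": joint speeds; "effort": joint torques, N m; "tcp_pos": TCP position; "tcp_rot": TCP orientation; "ft_force": force on the tool from outside, world axes, zero at the start; "wrist_torque": the same for the moment, N m; "width": finger opening in m.
Only numpy, scipy, OpenCV 4.12 (cv2) and the standard library are available. Lean on these libraries where they do the work, as an engineer would, in place of code of your own. Each camera call takes 0.05 s, during which the arm holds its last target. There are 200 camera calls.

## Task

The paint scale rocks because the foot under its orange cap is too short. Using the fingertips only, push the yellow wedge along the bench, thin end first, under that foot until the scale sits level with the foot resting on the wedge, and stop there, because driven further it tips the scale the other way; then draw the hand clear. Do not lift the wedge, do not handle the scale or shove it out of its place, and leave the cup standing on the pan and everything else on the bench alone.

Things in the scene. Friction and masses are not known exactly. Their poses are not given: they have to be found in the camera images.
- scale: white paint scale, 3 kg, loose. Origin: midway between its four feet, at bench height when level; x away from its display, y left, z up. Box 140 x 140 mm, 66 mm high, console to x = -96 mm. Ball feet (radius 18 mm) on an X frame at x = +-100, y = +-120 mm, under 42 mm discs clear of the box; the one at (-100, -120) is 10 mm short. At the start tilted 0.065 rad onto it, about the diagonal of its two neighbours
- short_foot (a point): lowest point of the short rubber ball foot (radius 18 mm), below the orange disc (42 mm across, 32 to 44 mm above the bench when level, cap top 50 mm). On the bench at the start; 10 mm above it when the scale is level. It carries about 2 to 6 N at the start; the wedge slides under it with a push of about 5 to 20 N
- pan (a point): centre of the top of the scale's round steel pan, 130 mm across, 80 mm above the bench when level
- wedge: yellow plastic wedge, 110 mm long (x), 60 mm wide (y), about 120 g, flat on the bench. Origin: centre of its underside; x points to the thin end. The top slopes evenly from 26 mm at the upright back (x = -55 mm) to 2 mm at the nose (x = +55 mm); it is 10 mm high at x = +18 mm, where the short foot stands when the scale is level. It stays where it is left, also under the foot
- wedge_nose (a point): middle of the thin front edge of the wedge, at the bench
- wedge_back (a point): middle of the upright back face of the wedge (60 mm wide, 26 mm high), 13 mm above the bench: the face to push on
- cup: low white plastic mixing cup, 72 mm across, 42 mm tall, standing on the scale's pan; bystander; origin at the centre of its underside
- can_large: closed paint can, bare steel with a blue band, 108 mm across, 130 mm tall; bystander on the left of the bench; origin at the centre of its underside
- can_small: closed paint can with an orange band and black lid, 80 mm across, 100 mm tall; bystander on the left; origin at the centre of its underside
- hardener: white bottle with a red cap, 60 mm across, 160 mm tall; bystander on the left; origin at the centre of its underside
- tape: roll of blue masking tape lying flat, 100 mm across, 25 mm high; bystander in front of the scale, to the left of the wedge; origin at the centre of its underside
- stir_stick: flat wooden paint stirrer, 200 x 24 x 6 mm, lying on the bench right of the wedge; bystander; origin at the centre of its underside
- spatula: spatula about 200 mm long lying on the right of the bench; bystander
There are look-alikes about, which are no part of the job. There is more than one size of the wedge; the one meant has the size given above.

How it is judged:
By the outcome, as a careful person would: the job done as asked, in the order asked, and still so for the second after the job is handed in, with the robot touching nothing.
It also fails if it takes over 43 s, if anything falls off the work surface, if the arm or the gripper's body presses on something with over 40 N, if the wrist force passes 120 N, or if a joint passes its speed limit or range.

## Working session

There is one attempt and no reset: what is moved stays moved. The work goes in short steps, Python scripts to look and compute and a shell command to move; the robot and the scene stay as the last step left them, time stands still between calls to the robot, and variables do not carry over. Pictures are saved under pics/ and viewed, about 8 in all and at most 12, crops included, and the job is handed in when it is done.

```bash
mkdir -p pics; ls; cat > h.py <<'E'
import numpy as np,cv2
from station import env,vision
def cloud(im):
    K=im["range_z"].shape; f=K[0]/2/np.tan(np.radians(im["fovy"])/2)
    v,u=np.mgrid[:K[0],:K[1]]; z=im["range_z"]
    P=np.stack([(u-im["cx"])/f*z,(v-im["cy"])/f*z,z],-1)
    R=cv2.Rodrigues(np.array(im["rvec"],float))[0]
    W=(P-np.array(im["tvec"]).ravel())@R; W[z==0]=np.nan
    return W
E
python3 - <<'E'
from h import *
for n in ["top","scene"]:
    im=vision.get_image(n); cv2.imwrite(f"pics/{n}0.png",im["pixels"][:,:,::-1]); np.save(f"{n}0.npy",cloud(im))
    for t in ["wedge","short_foot","scale","pan","cup","stir_stick","tape","wedge_nose","wedge_back"]:
        print(n,t,[([round(x) for x in d["bbox"]],round(d["p"],2)) for d in vision.find_in(t,n)][:4])
o=env.get_obs();print(o)
E
```

```text
pics
top wedge [([290, 219, 311, 254], 0.73), ([324, 222, 375, 272], 0.57), ([259, 252, 273, 276], 0.52)]
top short_foot [([226, 121, 321, 210], 0.98)]
top scale [([228, 124, 320, 210], 0.83)]
top pan [([225, 124, 324, 210], 0.7), ([293, 224, 311, 250], 0.55)]
top cup [([263, 147, 283, 170], 0.86)]
top stir_stick [([399, 204, 408, 261], 0.7), ([290, 221, 310, 251], 0.54)]
top tape [([221, 209, 257, 238], 0.6), ([400, 203, 409, 264], 0.15)]
top wedge_nose [([290, 219, 308, 256], 0.88), ([258, 254, 275, 278], 0.79), ([324, 219, 371, 270], 0.59)]
top wedge_back [([322, 221, 377, 273], 0.89), ([255, 249, 275, 282], 0.87)]
scene wedge [([260, 194, 286, 219], 0.87), ([208, 175, 246, 212], 0.82), ([302, 189, 318, 205], 0.46)]
scene short_foot []
scene scale [([212, 220, 340, 306], 0.77)]
scene pan [([210, 219, 337, 304], 0.57)]
scene cup [([263, 222, 291, 253], 0.63)]
scene stir_stick [([148, 183, 182, 218], 0.72), ([451, 187, 499, 241], 0.35)]
scene tape [([312, 211, 344, 240], 0.79), ([260, 191, 277, 217], 0.2)]
scene wedge_nose [([262, 191, 281, 217], 0.74), ([211, 177, 245, 215], 0.69), ([452, 185, 496, 240], 0.68), ([302, 193, 318, 206], 0.54)]
scene wedge_back [([260, 189, 279, 222], 0.81), ([300, 188, 319, 203], 0.54)]
{'clock': 1.0, 'joints': array([ 1.17910766e+00,  2.63859653e-01,  1.60399112e+00,  2.58469301e-05,
        1.27372210e+00, -3.69020021e-02]), 'joint_velocities': array([-9.92394589e-05, -6.89767251e-04, -4.08873527e-04,  1.06897685e-03,
       -2.55382170e-04,  5.87526172e-04]), 'effort': array([ 9.33042684e-04, -5.02067435e+01, -3.57270956e+01,  7.30317109e-02,
        1.84476312e-02, -2.73113244e-05]), 'tcp_pos': array([0.23448079, 0.63295648, 0.23873774]), 'tcp_rot': array([-5.54387488e-01, -3.09226998e+00, -3.86129570e-05]), 'ft_force': array([ 0.88031755, -0.54306194, -0.3332669 ]), 'wrist_torque': array([ 0.0013839 ,  0.03968975, -0.00558185]), 'width': 0.08785567959320724}
```

```bash
python3 - <<'E'
from h import *
a=cv2.imread("pics/top0.png")[110:290,200:425]
cv2.imwrite("pics/topc.png",cv2.resize(a,None,fx=3.3,fy=3.3,interpolation=cv2.INTER_CUBIC))
W=np.load("top0.npy"); I=cv2.imread("pics/top0.png"); hsv=cv2.cvtColor(I,cv2.COLOR_BGR2HSV)
m=((hsv[...,0]>20)&(hsv[...,0]<36)&(hsv[...,1]>110)&(hsv[...,2]>90)).astype(np.uint8)
n,l,s,c=cv2.connectedComponentsWithStats(m)
for i in range(1,n):
    if s[i,4]<15: continue
    p=W[l==i]; p=p[np.isfinite(p[:,0])]
    print(s[i],cv2.minAreaRect((p[:,:2]*1000).astype(np.float32)),p[:,2].min(),p[:,2].max(),p.mean(0))
m=((hsv[...,0]>3)&(hsv[...,0]<20)&(hsv[...,1]>150)&(hsv[...,2]>90)).astype(np.uint8)
n,l,s,c=cv2.connectedComponentsWithStats(m)
for i in range(1,n):
    if s[i,4]<15: continue
    p=W[l==i]; p=p[np.isfinite(p[:,0])]
    print("or",s[i],p.mean(0),p.min(0),p.max(0))
E
```

```text
[115  90  17  13 104] ((1014.971435546875, 597.79052734375), (15.587118148803711, 54.27095413208008), 39.44572830200195) 0.017562514184527908 0.06910376780569553 [1.01243607 0.59837231 0.04243733]
[288 219  22  34 652] ((538.1251831054688, -2.7847671508789062), (114.11078643798828, 66.29582977294922), 5.567868709564209) -0.006427796256823151 0.027828566029940865 [ 0.53735087 -0.00232778  0.01161589]
[ 324  220   49   51 1243] ((508.72186279296875, -166.2454071044922), (154.8938446044922, 92.55286407470703), 37.19258499145508) -0.006200507017475653 0.04251445534352041 [ 0.50473682 -0.16454932  0.01814001]
[255 252  20  27 335] ((438.0693359375, 109.92996215820312), (81.14349365234375, 45.15263366699219), 19.220260620117188) -0.005682843447836792 0.023541939229113715 [0.4382925  0.10943209 0.00857222]
or [296 195  14  14 146] [ 0.64807295 -0.01624042  0.02958174] [ 0.62717845 -0.03970288 -0.00843555] [0.67681214 0.00518483 0.04538238]
```

View pics/topc.png

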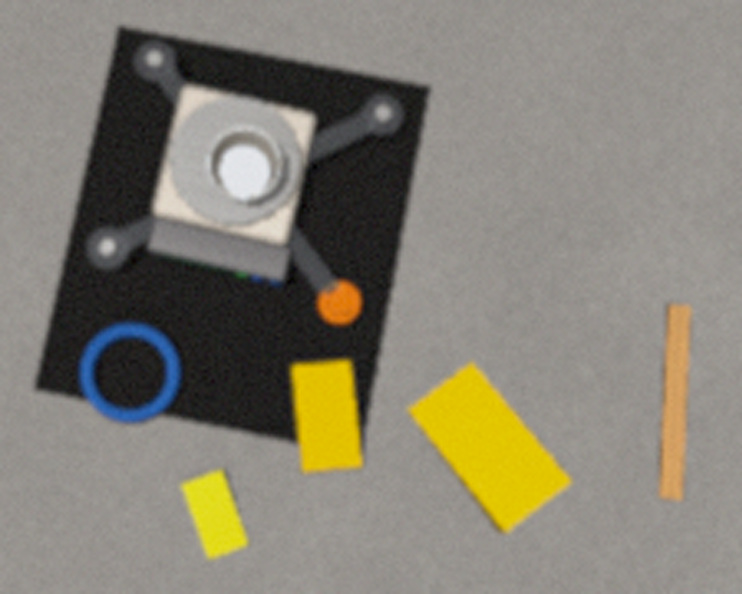

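View pics/scene0.png

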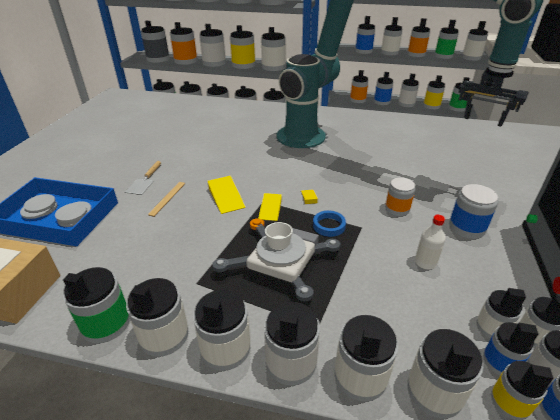

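The wedge between tape and the big wedge (110x60, crop ~(325,415), on the black mat) is the right one. The orange cap is at crop (340,302), and the wedge points a bit left of it. Next I fit its pose, its slope and the scale's discs.

```bash
cat >> h.py <<'E'
def fit(im,W,verb=True):
    I=im["pixels"]; hsv=cv2.cvtColor(I,cv2.COLOR_RGB2HSV)
    m=((hsv[...,0]>20)&(hsv[...,0]<36)&(hsv[...,1]>110)&(hsv[...,2]>90)).astype(np.uint8)
    m[:210]=0; m[260:]=0; m[:,:280]=0; m[:,320:]=0
    return m
def px2w(im,u,v,z):
    f=im["pixels"].shape[0]/2/np.tan(np.radians(im["fovy"])/2)
    R=cv2.Rodrigues(np.array(im["rvec"],float))[0]; t=np.array(im["tvec"]).ravel()
    d=R.T@np.array([(u-im["cx"])/f,(v-im["cy"])/f,1]); c=-R.T@t
    return c+d*(z-c[2])/d[2]
E
python3 - <<'E'
from h import *
im=vision.get_image("top"); W=cloud(im)
m=fit(im,W); l=cv2.connectedComponents(m)[0]
e=cv2.erode(m,np.ones((3,3)))
p=W[e>0]; p=p[np.isfinite(p[:,0])]
c=np.linalg.lstsq(np.c_[p[:,:2],np.ones(len(p))],p[:,2],rcond=None)[0]
print("slope",c,"bearing downhill deg",np.degrees(np.arctan2(-c[1],-c[0])),"mag",np.hypot(c[0],c[1]))
cn=max(cv2.findContours(m,cv2.RETR_EXTERNAL,cv2.CHAIN_APPROX_NONE)[0],key=len)
r=cv2.minAreaRect(cn)
b=cv2.boxPoints(r)
for q in b:
    # choose z by row: lower rows (near robot) are back
    z=0.026 if q[1]>r[0][1] else 0.002
    print(q, px2w(im,*q,z))
print("campos",-cv2.Rodrigues(np.array(im["rvec"]))[0].T@np.array(im["tvec"]).ravel())
# discs: pixel centers from crop
for nm,(a,bb) in dict(orange=(340,302),fl=(107,247),bl=(154,59),br=(382,113)).items():
    u,v=a/3.3+200-.35,bb/3.3+110-.35
    r=slice(int(v)-1,int(v)+3); q=slice(int(u)-1,int(u)+3)
    z=np.nanmedian(W[r,q,2]); print(nm,z,px2w(im,u,v,z))
print("mat z",np.nanmedian(W[205:212,305:312,2]))
E
```

```text
slope [-0.21846483 -0.0132338   0.12949105] bearing downhill deg 3.466533795072163 mag 0.21886528777918396
[286.75607 219.80489] [0.59046411 0.03664495 0.002     ]
[306.51218 217.60976] [ 0.59816502 -0.03019565  0.002     ]
[310.2073  250.86586] [ 0.48487145 -0.0397385   0.026     ]
[290.4512  253.06099] [0.47756144 0.02500307 0.026     ]
campos [0.40685751 0.06275894 1.35896909]
orange 0.038379644391295153 [ 0.64802471 -0.01545397  0.03837964]
fl 0.04922057975334804 [0.70124941 0.21847167 0.04922058]
bl 0.05710841286433928 [0.89646173 0.17419646 0.05710841]
br 0.046791358019694654 [ 0.84344986 -0.05932792  0.04679136]
mat z 0.0005230630100106156
```

```bash
R='[0.2,[-0.024,-0.031,0],[0,0,0]]'; true; python3 -m pendant '[[0.2,[-0.024,-0.031,0],[0,0,0]],[0.2,[-0.024,-0.031,0],[0,0,0]],[0.2,[-0.024,-0.031,0],[0,0,0]],[0.2,[-0.024,-0.031,0],[0,0,0]],[0.2,[-0.024,-0.031,0],[0,0,0]],[0.2,[-0.024,-0.031,0],[0,0,0]],[0.2,[-0.024,-0.031,0],[0,0,0]],[0.2,[-0.024,-0.031,0],[0,0,0]],[0.2,[-0.024,-0.031,0],[0,0,0]],[0.2,[-0.024,-0.031,0],[0,0,0]]]' && python3 -m pendant '[[0.2,[-0.024,-0.031,0],[0,0,0]],[0.2,[-0.024,-0.031,0],[0,0,0]],[0.2,[-0.024,-0.031,0],[0,0,0]],[0.2,[-0.024,-0.031,0],[0,0,0]],[0.2,[-0.024,-0.031,0],[0,0,0]],[0.2,[-0.024,-0.031,0],[0,0,0]],[0.2,[-0.024,-0.031,0],[0,0,0]],[0.2,[0,0,0],[0,0,-0.11]],[0.2,[0,0,0],[0,0,-0.11]],[0.2,[0,0,0],[0,0,-0.1]]]'
```

```text
clock: 1.88
tcp_pos: [0.352, 0.2572, 0.239]
tcp_rot: [0.553, 3.092, 0.001]
ft_force: [0.6, 0.2, -0.1]
width: 0.0237
clock: 2.72
tcp_pos: [0.4341, -0.0042, 0.2388]
tcp_rot: [0.051, 3.141, 0.0]
ft_force: [0.4, 0.6, -0.4]
width: 0.0174
```

```bash
python3 -m pendant '[[0.2,[0,-0.003,0.038],[0,0,0]],[0.2,[0,0,0.038],[0,0,0]],[0.2,[0,0,0.038],[0,0,0]],[0.2,[0,0,0.038],[0,0,0]],[0.2,[0,0,0.038],[0,0,0]],[0.2,[0,0,0.020],[0,0,0]],[0.2,[0,0,0.012],[0,0,0]],[0.2,[0,0,0.007],[0,0,0]],[0.2,[0,0,0],[0,0,0]]]'
python3 -m pendant '[[0.2,[-0.012,0,0],[0,0,0]],[0.2,[-0.012,0,0],[0,0,0]],[0.2,[-0.008,0,0],[0,0,0]],[0.2,[-0.005,0,0],[0,0,0]],[0.2,[-0.005,0,0],[0,0,0]],[0.2,[-0.005,0,0],[0,0,0]],[0.2,[-0.005,0,0],[0,0,0]],[0.2,[-0.005,0,0],[0,0,0]],[0.2,[0,0,0],[0,0,0]]]'
cat >> h.py <<'E'
def meas(name,tag):
    im=vision.get_image(name); W=cloud(im)
    I=im["pixels"]; hsv=cv2.cvtColor(I,cv2.COLOR_RGB2HSV)
    x,y,z=W[...,0],W[...,1],W[...,2]
    m=((hsv[...,0]>20)&(hsv[...,0]<36)&(hsv[...,1]>110)&(hsv[...,2]>90)&(x>.46)&(x<.68)&(abs(y+.01)<.07)&(z<.04)).astype(np.uint8)
    p=W[m>0]; r=cv2.minAreaRect((p[:,:2]*1000).astype(np.float32))
    print(name,"yellow rect mm",np.round(cv2.boxPoints(r)),r[1],r[2])
    o=((hsv[...,0]>3)&(hsv[...,0]<18)&(hsv[...,1]>150)&(hsv[...,2]>90)&(abs(x-.65)<.05)&(abs(y+.015)<.05))
    q=W[o]; print(" orange mean",q.mean(0).round(4),np.median(q[:,2]),len(q))
    # pan plane: light ring round cup and box
    s=(np.hypot(x-.772,y-.08)<.06)&(np.hypot(x-.772,y-.08)>.04)&(z>.06)&(z<.095)
    q=W[s]; c=np.linalg.lstsq(np.c_[q[:,:2]-[.772,.08],np.ones(len(q))],q[:,2],rcond=None)[0]
    for _ in range(3):
        e=q[:,2]-np.c_[q[:,:2]-[.772,.08],np.ones(len(q))]@c; k=abs(e)<.006
        c=np.linalg.lstsq(np.c_[q[k][:,:2]-[.772,.08],np.ones(k.sum())],q[k][:,2],rcond=None)[0]
    print(" pan plane",c.round(4),k.sum(),"tilt to foot",(c[:2]@np.array([.79,.61])).round(4))
    cv2.imwrite(f"pics/{name}{tag}.png",I[:,:,::-1]); return im,W
E
python3 - <<'E'
from h import *
meas("top","1"); im,W=meas("scene","1")
a=cv2.imread("pics/top1.png")[110:290,200:425]
b=cv2.imread("pics/scene1.png")[150:320,180:380]
cv2.imwrite("pics/c1.png",np.vstack([cv2.resize(a,(400,320)),cv2.resize(b,(400,280))]) if 0 else np.hstack([cv2.resize(a,(400,400)),cv2.resize(b,(400,400))]))
E
```

```text
clock: 3.47
tcp_pos: [0.4327, -0.0059, 0.0084]
tcp_rot: [-0.055, -3.138, -0.0]
ft_force: [0.1, -1.2, -0.1]
width: 0.0179
clock: 4.22
tcp_pos: [0.4921, -0.008, 0.0099]
tcp_rot: [0.055, 3.14, -0.0]
ft_force: [0.6, 0.7, 0.4]
width: 0.0179
top yellow rect mm [[575. -42.]
 [615. -43.]
 [615.  22.]
 [575.  22.]] (64.78116607666016, 39.82864761352539) 89.82307434082031
 orange mean [ 0.6479 -0.0162  0.0291] 0.03373958894896132 145
 pan plane [0.0648 0.0274 0.0786] 465 tilt to foot 0.0679
scene yellow rect mm [[500. -38.]
 [646. -40.]
 [647.  21.]
 [501.  24.]] (61.64631652832031, 146.23040771484375) 88.83844757080078
 orange mean [ 0.6591 -0.0157  0.0345] 0.03465018031815419 54
 pan plane [0.0608 0.0307 0.08  ] 402 tilt to foot 0.0668
```

View pics/c1.png

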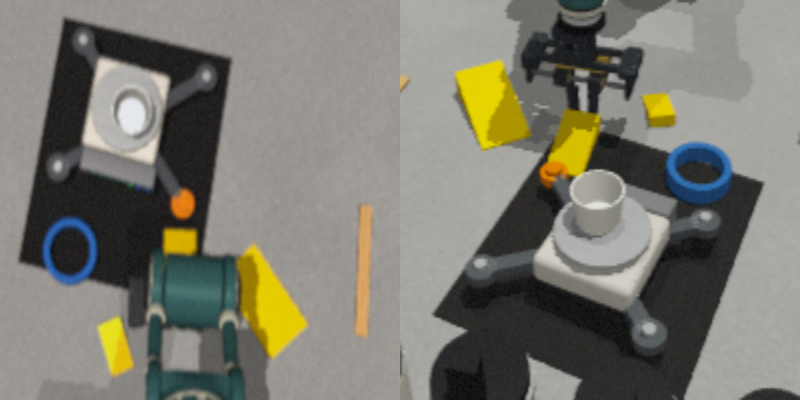

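The wedge is square on the fingertips and aimed at the orange foot (left half ~(180,240), nose at x≈0.613). Both cameras put the tilt at ~0.067. I'll keep pushing.

```bash
python3 -m pendant '[[0.2,[-0.004,0,0.001],[0,0,0]],[0.2,[-0.004,0,0.001],[0,0,0]],[0.2,[-0.004,0,0],[0,0,0]],[0.2,[-0.004,0,0],[0,0,0]],[0.2,[-0.004,0,0],[0,0,0]],[0.2,[-0.003,0,0],[0,0,0]],[0.2,[-0.003,0,0],[0,0,0]],[0.2,[-0.003,0,0],[0,0,0]],[0.2,[-0.003,0,0],[0,0,0]],[0.2,[-0.003,0,0],[0,0,0]]]'
python3 -m pendant '[[0.2,[-0.002,0,0],[0,0,0]],[0.2,[-0.002,0,0],[0,0,0]],[0.2,[-0.002,0,0],[0,0,0]],[0.2,[-0.002,0,0],[0,0,0]],[0.2,[-0.002,0,0],[0,0,0]],[0.2,[-0.002,0,0],[0,0,0]],[0.2,[-0.002,0,0],[0,0,0]],[0.2,[-0.002,0,0],[0,0,0]],[0.2,[-0.002,0,0],[0,0,0]],[0.2,[0,0,0],[0,0,0]]]'
python3 - <<'E'
from h import *
meas("top","2"); meas("scene","2")
E
```

```text
clock: 5.15
tcp_pos: [0.5217, -0.009, 0.007]
tcp_rot: [-0.054, -3.132, -0.0]
ft_force: [-16.4, 0.1, 12.7]
width: 0.0177
clock: 5.98
tcp_pos: [0.5399, -0.0095, 0.0063]
tcp_rot: [-0.054, -3.133, -0.001]
ft_force: [-7.5, 1.0, 2.1]
width: 0.0181
top yellow rect mm [[647. -43.]
 [663. -43.]
 [663.  19.]
 [648.  19.]] (61.40077590942383, 15.229792594909668) 89.49420166015625
 orange mean [ 0.6541 -0.0163  0.0362] 0.039186642716693906 113
 pan plane [0.043  0.0168 0.0785] 407 tilt to foot 0.0442
scene yellow rect mm [[517. -36.]
 [671. -44.]
 [674.  17.]
 [520.  25.]] (61.391109466552734, 153.38021850585938) 87.18639373779297
 orange mean [ 0.6559 -0.0144  0.041 ] 0.04094647970746204 98
 pan plane [0.0301 0.0161 0.08  ] 396 tilt to foot 0.0336
```

```bash
python3 -m pendant '[[0.2,[-0.002,0,0],[0,0,0]],[0.2,[-0.002,0,0],[0,0,0]],[0.2,[-0.002,0,0],[0,0,0]],[0.2,[-0.002,0,0],[0,0,0]],[0.2,[-0.002,0,0],[0,0,0]],[0.2,[-0.002,0,0],[0,0,0]],[0.2,[-0.002,0,0],[0,0,0]],[0.2,[-0.002,0,0],[0,0,0]],[0.2,[-0.002,0,0],[0,0,0]],[0.2,[0,0,0],[0,0,0]]]'
python3 - <<'E'
from h import *
im,W=meas("top","3"); meas("scene","3")
A=cv2.imread("pics/top0.png",0).astype(np.float32);B=cv2.imread("pics/top3.png",0).astype(np.float32)
for nm,(a,b) in dict(fl=(107,247),bl=(154,59),br=(382,113)).items():
    u,v=int(a/3.3+200),int(b/3.3+110); s=np.s_[v-8:v+9,u-8:u+9]
    d=cv2.phaseCorrelate(A[s],B[s],cv2.createHanningWindow((17,17),cv2.CV_32F))[0]
    print(nm,"pixel shift",np.round(d,2),"(1px ~3mm)")
a=cv2.imread("pics/top3.png")[110:290,200:425]
b=cv2.imread("pics/scene3.png")[150:320,180:380]
cv2.imwrite("pics/c3.png",np.hstack([cv2.resize(a,(400,400)),cv2.resize(b,(400,400))]))
E
```

```text
clock: 6.92
tcp_pos: [0.5583, -0.0102, 0.0062]
tcp_rot: [-0.054, -3.134, -0.0]
ft_force: [-6.8, 0.1, 2.0]
width: 0.0175
top yellow rect mm [[667.  15.]
 [669. -44.]
 [677. -43.]
 [676.  15.]] (8.549966812133789, 58.662837982177734) 1.6414248943328857
 orange mean [ 0.6678 -0.0205  0.0334] 0.041005446072717916 18
 pan plane [0.0555 0.0288 0.0771] 326 tilt to foot 0.0614
scene yellow rect mm [[532. -36.]
 [678. -45.]
 [682.  15.]
 [537.  25.]] (60.789615631103516, 145.40541076660156) 86.13265228271484
 orange mean [ 0.6564 -0.0146  0.0451] 0.04597379378915453 96
 pan plane [0.009  0.0059 0.08  ] 386 tilt to foot 0.0107
fl pixel shift [-0.39 -0.23] (1px ~3mm)
bl pixel shift [-0.1   0.29] (1px ~3mm)
br pixel shift [-0.4  -0.81] (1px ~3mm)
```

View pics/c3.png

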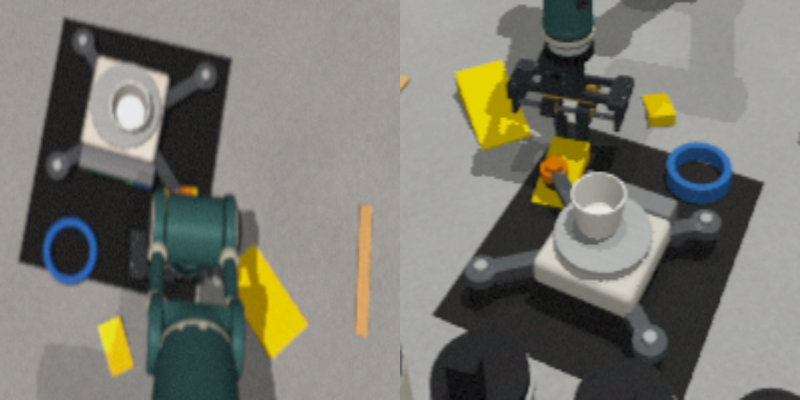

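Scene view: the foot stands on the wedge at right half ~(553,170), with tilt 0.011 left, so ~7 mm to go by both tilt and geometry.

```bash
python3 -m pendant '[[0.2,[-0.0015,0,0],[0,0,0]],[0.2,[-0.0015,0,0],[0,0,0]],[0.2,[-0.0015,0,0],[0,0,0]],[0.2,[-0.001,0,0],[0,0,0]],[0.2,[0,0,0],[0,0,0]],[0.2,[0,0,0],[0,0,0]]]'
python3 - <<'E'
from h import *
for i in range(4): meas("scene","4")
E
```

```text
clock: 7.52
tcp_pos: [0.5625, -0.0103, 0.0062]
tcp_rot: [-0.054, -3.131, -0.001]
ft_force: [-10.7, -0.2, 6.0]
width: 0.0179
scene yellow rect mm [[536. -38.]
 [679. -44.]
 [682.  19.]
 [539.  25.]] (63.16208267211914, 142.7141571044922) 87.31512451171875
 orange mean [ 0.657  -0.0142  0.0458] 0.045813549143116236 95
 pan plane [0.0056 0.004  0.0799] 390 tilt to foot 0.0068
scene yellow rect mm [[540. -38.]
 [679. -43.]
 [682.  19.]
 [543.  24.]] (62.237281799316406, 139.17501831054688) 87.92898559570312
 orange mean [ 0.6569 -0.0143  0.0458] 0.045594965733319955 94
 pan plane [-0.0002 -0.002   0.0801] 396 tilt to foot -0.0014
scene yellow rect mm [[540. -36.]
 [678. -44.]
 [681.  18.]
 [543.  26.]] (62.61732482910156, 138.00076293945312) 86.75944519042969
 orange mean [ 0.6567 -0.0144  0.0458] 0.04607635152191559 91
 pan plane [0.0018 0.0038 0.08  ] 384 tilt to foot 0.0038
scene yellow rect mm [[540. -39.]
 [679. -44.]
 [682.  18.]
 [542.  23.]] (61.98628234863281, 139.73924255371094) 87.93465423583984
 orange mean [ 0.6565 -0.0146  0.0461] 0.047325803480721206 87
 pan plane [0.0034 0.0019 0.0801] 394 tilt to foot 0.0039
```

```bash
python3 -m pendant '[[0.2,[-0.001,0,0],[0,0,0]],[0.2,[-0.001,0,0],[0,0,0]],[0.2,[-0.001,0,0],[0,0,0]],[0.2,[0,0,0],[0,0,0]],[0.2,[0,0,0],[0,0,0]]]'
cat >> h.py <<'E'
def tilt(n,name="scene"):
    C=np.array([.772,.08]); out=[];dz=[];floor=[]
    for _ in range(n):
        W=cloud(vision.get_image(name)).reshape(-1,3); W=W[np.isfinite(W[:,0])]
        r=np.hypot(*(W[:,:2]-C).T)
        q=W[(r<.063)&(r>.04)&(abs(W[:,2]-.08)<.008)]
        for _ in range(4):
            A=np.c_[q[:,:2]-C,np.ones(len(q))]; c=np.linalg.lstsq(A,q[:,2],rcond=None)[0]
            q=q[abs(q[:,2]-A@c)<.005]
        out.append(c)
        dz.append([np.percentile(W[(np.hypot(*(W[:,:2]-p).T)<.018)&(W[:,2]>.03)&(W[:,2]<.06),2],50) for p in np.array([[.648,-.0155],[.701,.218],[.896,.174],[.843,-.059]])])
        f=W[(W[:,2]<.008)&(r>.1)&(r<.25)&(W[:,0]>.75)]; A=np.c_[f[:,:2],np.ones(len(f))]; floor.append(np.linalg.lstsq(A,f[:,2],rcond=None)[0])
    o=np.array(out); g=o[:,:2]@np.array([.79,.61])
    print("plane",o.mean(0).round(4),"tilt",g.mean().round(4),"+-",(g.std()/n**.5).round(4),"discs",np.mean(dz,0).round(4),"floor",np.mean(floor,0).round(4))
E
python3 - <<'E'
from h import *
tilt(12)
o=env.get_obs();print(o["tcp_pos"],o["clock"],o["ft_force"])
E
```

```text
clock: 8.13
tcp_pos: [0.5632, -0.0103, 0.0063]
tcp_rot: [-0.054, -3.126, -0.001]
ft_force: [-17.1, 0.3, 13.1]
width: 0.0178
plane [0.0026 0.0011 0.0801] tilt 0.0028 +- 0.0009 discs [0.0487 0.0448 0.0449 0.0449] floor [ 0.1585  0.4833 -0.2491]
[ 0.56322058 -0.01032767  0.00623122] 8.7333 [-16.68492373   0.56827159  11.80995544]
```

Force has climbed without motion. The three other discs now read equal heights (opposite foot down), and tilt is ~0.001 after removing the camera's starting bias. That suggests level, so I'll draw back and check with a clear view.

```bash
python3 -m pendant '[[0.2,[0.003,0,0],[0,0,0]],[0.2,[0.004,0,0],[0,0,0]],[0.2,[0.01,0,0],[0,0,0]],[0.2,[0.02,0,0],[0,0,0]],[0.2,[0.03,0,0],[0,0,0]],[0.2,[0.03,0,0],[0,0,0]],[0.2,[0.02,0,-0.02],[0,0,0]],[0.2,[0,0,-0.035],[0,0,0]],[0.2,[0,0,-0.04],[0,0,0]],[0.2,[0,0,-0.04],[0,0,0]]]'
python3 -m pendant '[[0.2,[0,0,-0.04],[0,0,0]],[0.2,[0,0,-0.04],[0,0,0]],[0.2,[0,0.02,-0.01],[0,0,0]],[0.2,[0,0.04,0],[0,0,0]],[0.2,[0,0.04,0],[0,0,0]],[0.2,[0,0.04,0],[0,0,0]],[0.2,[0,0.04,0],[0,0,0]],[0.2,[0,0.04,0],[0,0,0]],[0.2,[0,0.04,0],[0,0,0]],[0.2,[0,0.02,0],[0,0,0]]]'
python3 - <<'E'
from h import *
tilt(12); tilt(12,"top"); meas("top","5"); meas("scene","5")
a=cv2.imread("pics/top5.png")[110:290,200:425]
b=cv2.imread("pics/scene5.png")[150:320,180:380]
cv2.imwrite("pics/c5.png",np.hstack([cv2.resize(a,(400,400)),cv2.resize(b,(400,400))]))
E
```

```text
clock: 9.57
tcp_pos: [0.452, -0.0066, 0.1437]
tcp_rot: [-0.055, -3.141, -0.0]
ft_force: [2.0, 0.4, 0.2]
width: 0.0178
clock: 10.4
tcp_pos: [0.463, 0.2773, 0.2332]
tcp_rot: [0.051, 3.139, 0.004]
ft_force: [0.1, -0.4, -0.6]
width: 0.0173
plane [0.0016 0.0012 0.0801] tilt 0.002 +- 0.0005 discs [0.0485 0.0448 0.0449 0.045 ] floor [ 0.1579  0.4836 -0.2485]
plane [0.0069 0.0029 0.0784] tilt 0.0072 +- 0.0019 discs [0.0457 0.0435 0.0437 0.0433] floor [-0.0013 -0.0006  0.0006]
top yellow rect mm [[571. -43.]
 [680. -47.]
 [682.  18.]
 [574.  23.]] (65.62903594970703, 108.46713256835938) 87.65972137451172
 orange mean [ 0.6502 -0.0139  0.0443] 0.04507521898702468 113
 pan plane [0.0595 0.0487 0.0765] 328 tilt to foot 0.0767
scene yellow rect mm [[541. -37.]
 [679. -45.]
 [682.  17.]
 [544.  26.]] (62.47810745239258, 138.4167938232422) 86.64120483398438
 orange mean [ 0.6608 -0.0134  0.0448] 0.04490057327981576 58
 pan plane [0.0055 0.0028 0.08  ] 391 tilt to foot 0.006
```

View pics/c5.png

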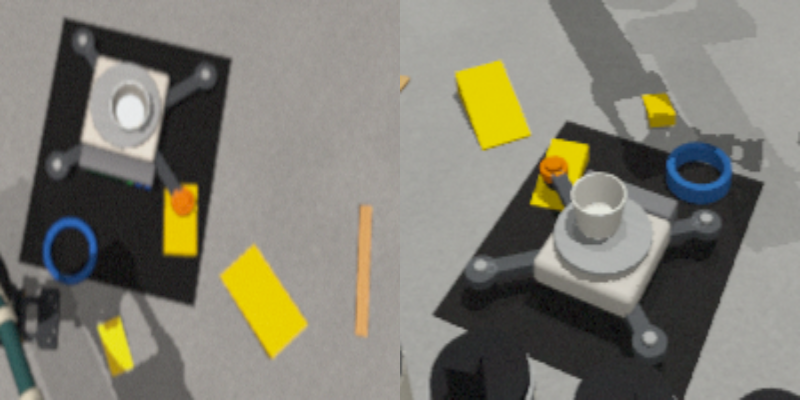

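```bash
python3 - <<'E'
from h import *
P=np.array([[.648,-.0155],[.701,.218],[.896,.174],[.843,-.059]]); C=np.array([.772,.08])
def ana(W):
    W=W.reshape(-1,3); W=W[np.isfinite(W[:,0])]
    # per-foot top-surface height: median near disc
    h=[np.median(W[(np.hypot(*(W[:,:2]-p).T)<.014)&(W[:,2]>.03)&(W[:,2]<.065),2]) for p in P]
    r=np.hypot(*(W[:,:2]-C).T); q=W[(r<.063)&(r>.04)&(abs(W[:,2]-.08)<.008)]
    for _ in range(4):
        A=np.c_[q[:,:2]-C,np.ones(len(q))]; c=np.linalg.lstsq(A,q[:,2],rcond=None)[0]; q=q[abs(q[:,2]-A@c)<.005]
    return h,c[:2]@[.79,.61], (h[2]-(h[1]+h[3])/2)*1000,(h[0]-(h[1]+h[3])/2)*1000
for n in ["scene","top"]:
    print(n,"start",[np.round(x,4) for x in ana(np.load(n+"0.npy"))])
    W=np.mean([cloud(vision.get_image(n)) for _ in range(10)],0)
    print(n,"now",[np.round(x,4) for x in ana(W)])
im=vision.get_image("top"); hsv=cv2.cvtColor(im["pixels"],cv2.COLOR_RGB2HSV)
for t,I in (("start",cv2.imread("pics/top0.png")[:,:,::-1]),("now",im["pixels"])):
    hsv=cv2.cvtColor(np.ascontiguousarray(I),cv2.COLOR_RGB2HSV); s=np.s_[185:215,285:322]
    m=((hsv[s][...,0]>3)&(hsv[s][...,0]<19)&(hsv[s][...,1]>150)&(hsv[s][...,2]>90)).astype(np.uint8)
    c=max(cv2.findContours(m,cv2.RETR_EXTERNAL,cv2.CHAIN_APPROX_NONE)[0],key=len)
    (u,v),rad=cv2.minEnclosingCircle(c); M=cv2.moments(m,True)
    for uu,vv in ((u,v),(M["m10"]/M["m00"],M["m01"]/M["m00"])): print(t,"disc",px2w(im,uu+285,vv+185,.040 if t=="now" else .034).round(4),rad)
hsv=cv2.cvtColor(im["pixels"],cv2.COLOR_RGB2HSV); s=np.s_[185:240,285:325]
m=((hsv[s][...,0]>20)&(hsv[s][...,0]<36)&(hsv[s][...,1]>110)&(hsv[s][...,2]>90)).astype(np.uint8)
r=cv2.minAreaRect(max(cv2.findContours(m,cv2.RETR_EXTERNAL,cv2.CHAIN_APPROX_NONE)[0],key=len)); print(r)
for q in cv2.boxPoints(r): q=q+[285,185]; print(q,px2w(im,*q,.026 if q[1]>215 else .002).round(4))
E
```

```text
scene start [array([0.0397, 0.0456, 0.0557, 0.0459]), np.float64(0.063), np.float64(9.9077), np.float64(-6.1287)]
scene now [array([0.0502, 0.0448, 0.0447, 0.0449]), np.float64(0.0014), np.float64(-0.1012), np.float64(5.3784)]
top start [array([0.0375, 0.0449, 0.0547, 0.0449]), np.float64(0.0588), np.float64(9.7403), np.float64(-7.4204)]
top now [array([0.0481, 0.0431, 0.0432, 0.0431]), np.float64(0.0052), np.float64(0.1187), np.float64(4.9547)]
start disc [ 0.6487 -0.0148  0.034 ] 6.992408752441406
start disc [ 0.6472 -0.0158  0.034 ] 6.992408752441406
now disc [ 0.6515 -0.0124  0.04  ] 6.541285037994385
now disc [ 0.6508 -0.0143  0.04  ] 6.541285037994385
((16.1610050201416, 23.313886642456055), (19.331859588623047, 33.20621871948242), 2.2025980949401855)
[290.86410713 224.53324127] [0.5715 0.0235 0.026 ]
[292.14032555 191.35155153] [0.6887 0.0182 0.002 ]
[311.45790291 192.09453201] [ 0.6863 -0.0479  0.002 ]
[310.18168449 225.27622223] [ 0.5692 -0.0405  0.026 ]
```

```bash
python3 -c "
from station import env
env.finish_job(); print(env.get_obs()['clock'])"
```

```text
the job is handed in; nothing more can be done
the job is handed in; nothing more can be done
```

The scale now sits level, to within about 0.005 rad, with its short foot resting on the wedge, and I've handed the job in. I pushed the 110 × 60 mm yellow wedge thin end first with the fingertips. I stopped when the push force rose to about 17 N with almost no further movement, then drew the hand clear. It took about 13 s of robot time.

**Level:** In both cameras the disc opposite the short foot is within about 0.1 mm of the height of its two neighbours. It started 10 mm too high. The plane fitted to the pan dropped from about 0.063 to 0.0014–0.002 rad in the scene camera. The noisier top camera gave 0.005–0.007 rad. One single-image top-camera fit gave 0.077, but it kept only 328 points. I discounted it because it disagrees with all the other readings.

**One disagreement:** The top view puts the foot at about x = +23 mm on the wedge, where 18–20 mm was expected. That would mean roughly 0.6 mm (0.004 rad) still to rise. It is close to the camera calibration error, and the disc heights and the stop in the push say level, so I did not push further.

**Everything else:** The scale moved about 2–3 mm, judged from its orange cap. In the last picture the cup was still on the pan, and the tape, stirrer and look-alike wedges appeared undisturbed. I did not check the cans, bottle and spatula separately at the end.

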